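# Tip a covered dish of mixing balls and open it

### The arm

A 7-joint arm with a two-finger parallel gripper is mounted at the origin on a cart in front of the work surface, level with it; the furniture and walls round the work are solid. World frame = base frame: x ahead of the robot, y to its left, z up, the work surface at z = 0. Lengths are in m, angles in rad, forces in N, time in s.
With the tool pointing down it reaches from about 0.425 to 0.825 m from the base axis. Payload 3.6 kg.
Tool frame: the origin (TCP) lies on the centre line of the jaws, within the pads' length; the fingertips stand 22 mm ahead of it and the grasp point (between the pads) lies 3 mm ahead of it (env.tips_ahead is the z of the fingertips in the tool frame, in m); z points along the fingers, y is the direction in which the jaws open and shut (so a half turn about z gives the same grasp; the last joint's range is limited). The gripper opens to 85 mm and grips with 20 to 120 N. Pads are 22 mm wide; open, the fingers measure 114 mm over their backs; the gripper's body (76 mm by 85 mm) begins 54 mm behind the grasp point. The pads swing forward as they close: fully open they stand 13 mm farther back than shut.
Start: joints at [-1.181, 0.615, -0.013, 1.423, 0.008, 1.103, -0.04], TCP at [0.263, 0.594, 0.253] pointing down, gripper open.
Joint ranges: [-3.12, 3.12], [-0.3, 2.06], [-1.34, 1.32], [0.26, 2.42], [-1.36, 4.5], [0.01, 1.98], [-2.84, 2.84]. Speed limits (rad/s): [2.79, 2.79, 3.14, 3.14, 3.14, 3.14, 3.14].

### API

Orientations are given as a rotation vector (axis times angle).
In Python, from workcell import telemetry, eyes, order, env gives the robot as it stands.
- The arm moves only by the shell command python3 -m crank 'ROWS' [OPENING] [FORCE]. ROWS is JSON, a list of rows, each an object with "xyz": the shift along the tool's x, y, z in cm, a list of three; "delta_rot": the turn, a rotation vector about the tool's x, y, z in degrees, a list of three. A call has exactly 5 rows; each row is the pose to reach, as a shift and turn from the pose commanded when the call began, along the tool's axes at that moment; what a row does not reach only later rows make up. A row lasts 1/12 s, in which the tool goes at most 41.7 mm and 7.16 degrees, less where a joint would pass 70% of its speed; a pose out of reach is approached as far as the arm can. A call with a gripper value outside its range is refused whole. OPENING is the opening, from 0 (shut) to 1 (fully open), set as the call begins (- or left out, the last holds). The fingers move at their own pace and stop on an object; FORCE is the grip in N (left out, the last holds). Time passes only in rows, so rows that repeat a pose let the fingers close, or fill a call up. It gives the time, the measured TCP pose, the force and the opening at its end, in the units of the state.
- telemetry.read_state(): the state, without advancing time (a new reading comes with each control period).
- eyes.camera(name): name is "scene" or "top" or "wrist"; returns the picture (400x640x3 uint8, red, green, blue); there is no depth.
- eyes.camera_info(name): a dict with "fovy" (degrees; the focal length in pixels is half the picture's height over the tangent of half this angle, whatever the lens; pixels are square), "cx", "cy" (the principal point, pixels), "k1" (the pictures are not rectified: a ray, as slopes to the right and down, at radius r is drawn at 1 + k1 r^2 times it, then the intrinsics apply), "extrinsics" (4x4, takes a point from world to camera coordinates). Camera axes: x right, y down, z forward; pixel columns grow to the right and rows downward; lengths in m; the calibration is good to about 2 mm. A picture is of the moment at which its call begins: read the wrist's pose just before it. camera_info takes no time and is no camera call; for the wrist camera it gives the pose at the moment of the call.
- order.job_done(): hands the job in, once; it reports no verdict.
The state is a dict: "time": time; "qpos": joint angles; "qvel": joint speeds; "tau": joint torques, N m; "eef_pos": TCP position; "tool_rot": TCP orientation; "force": force on the tool from outside, world axes, zero at the start; "torque": the same for the moment, N m; "width": opening from 0.0 (shut) to 1.0 (fully open).
Only numpy, scipy, OpenCV 4.12 (cv2) and the standard library are available. Lean on these libraries where they do the work, as an engineer would, in place of code of your own. Each camera call takes 0.05 s, during which the arm holds its last target. There are 200 camera calls.

### The job

I want the mixing balls from the covered dish gathered at its yellow lip: draw the orange brush out from under the dish and leave it on the table clear of it, then press the lid down at the lip side, without picking the dish up, until the dish tips onto its bevel, stays there when let go and all the balls have run to the lip. Only then lift the lid off by its knob and lay it flat, knob up, centred on the roll of cream masking tape. Leave the dish tipped where it stands with all the balls in it, and do not disturb the cans and jars beside the dish and the tape.

Things in the scene. Friction and masses are not known exactly. Their poses are not given: they have to be found in the camera images.
- dish: Round aluminium dish with grey foot, 125 mm across, 40 mm high, 150 g; wall 4.5 mm, inner radius 58, inner floor 18 mm up. Too wide to grasp. Origin: centre of its underside; z up, x towards the yellow lip (tab 34 mm wide, 35-39 mm up, out to x = 78). Flat foot, radius 54, but beyond a crease across it at x = +8 mm the underside rises lipwards as a flat 16 degree bevel, to 15 mm at the rim.
- dish_press (a point): Point fixed to the dish at x = +50, z = +44 mm: on top of the closed lid over the lip-side wall. About 2 N straight down here (no brush below) rocks the dish over its crease; this point sinks 13 mm and moves 11 mm outwards (go with it) until the bevel lies on the table (tilt 16 degrees to the lip). After about a second the balls have run to the lip and hold it so when let go.
- lid: Loose round clear lid on the dish, 70 g: disc 129 mm across, 4 mm thick, lying on the rim; below it a step 110 mm across, 4 mm deep, inside the wall with 3 mm play. In the middle an upright black knob, 22 mm in diameter from 13 to 36 mm above the origin. Origin: centre of the disc's underside (40 mm above the dish's origin when closed); z up along the knob.
- ball1_center (a point): Centre of a loose steel ball, 14 mm in diameter, 12 g, in the dish.
- ball2_center (a point): Centre of a loose steel ball, 14 mm in diameter, 12 g, in the dish.
- ball3_center (a point): Centre of a loose steel ball, 14 mm in diameter, 12 g, in the dish.
- ball4_center (a point): Centre of a loose steel ball, 14 mm in diameter, 12 g, in the dish.
- ball5_center (a point): Centre of a loose steel ball, 14 mm in diameter, 12 g, in the dish.
- ball6_center (a point): Centre of a loose steel ball, 14 mm in diameter, 12 g, in the dish.
- brush: Striping brush, orange handle, lying flat, 166 mm long, 9 mm high, handle 8-9 mm wide, 12 g. Origin: middle, on its underside. y runs along it to the handle's end (y = +83 mm); solid from y = -32 to +83, soft hair beyond. At the start the last 10-20 mm of the handle lie loose under the dish's bevel, roughly square to the crease, and keep the dish from tipping.
- brush_end (a point): The end of the orange brush's handle, on its axis, 4.5 mm up.
- tape: Roll of cream masking tape lying flat, 84 mm across, 18 mm high, 150 g, where the lid shall lie: the lid's step rests on it and the lid's origin is then 22 mm above the table. Origin: centre of the underside.
- can_red: Small paint can with red drips, 70 mm across, 73 mm high, loose, close beside the dish; leave it alone. Origin: centre of the underside.
- can_brown: Small paint can, blue and brown, 65 mm across, 61 mm high, loose, close beside the dish; leave it alone. Origin: centre of the underside.
- jar_gold: White jar with a gold cap, 59 mm across, 50 mm high, loose, close beside the tape roll; leave it alone. Origin: centre of the underside.
- jar_silver: White jar with a silver cap, 53 mm across, 44 mm high, loose, close beside the tape roll; leave it alone. Origin: centre of the underside.

How it is judged:
By the outcome, as a careful person would: the job done as asked, in the order asked, and still so for the second after the job is handed in, with the robot touching nothing.
It also fails if it takes over 67 s, if anything falls off the work surface, if the arm or the gripper's body presses on something with over 40 N, if the wrist force passes 120 N, or if a joint passes its speed limit or range.

## Working session

There is one attempt and no reset: what is moved stays moved. The work goes in short steps, Python scripts to look and compute and a shell command to move; the robot and the scene stay as the last step left them, time stands still between calls to the robot, and variables do not carry over. Pictures are saved under pics/ and viewed, about 8 in all and at most 12, crops included, and the job is handed in when it is done.

```bash
ls; mkdir -p pics
cat > h.py <<'E'
import numpy as np, cv2
from scipy.spatial.transform import Rotation as R
from workcell import telemetry, eyes, order, env
def snap(name, fn=None):
    info=eyes.camera_info(name); im=eyes.camera(name)
    if fn: cv2.imwrite('pics/'+fn, im[:,:,::-1])
    return im, info
def ray(info,u,v):
    f=200/np.tan(np.radians(info['fovy'])/2)
    K=np.array([[f,0,info['cx']],[0,f,info['cy']],[0,0,1]])
    p=cv2.undistortPoints(np.array([[[u,v]]],float),K,np.array([info['k1'],0,0,0,0.]))[0,0]
    E=np.array(info['extrinsics']); Rm=E[:3,:3]; o=-Rm.T@E[:3,3]
    return o, Rm.T@np.array([p[0],p[1],1.])
def onz(info,u,v,z):
    o,d=ray(info,u,v); return o+d*(z-o[2])/d[2]
def proj(info,P):
    f=200/np.tan(np.radians(info['fovy'])/2)
    E=np.array(info['extrinsics']); c=E[:3,:3]@np.asarray(P,float)+E[:3,3]
    s=c[:2]/c[2]; s=s*(1+info['k1']*(s@s)); return np.array([info['cx'],info['cy']])+f*s
def tool():
    s=telemetry.read_state(); return np.array(s['eef_pos']), R.from_rotvec(s['tool_rot']), s
def goal(P):  # world TCP target -> tool-axis shift in cm
    p,r,s=tool(); return r.inv().apply(np.asarray(P)-p)*100
E
python3 - <<'E'
from h import *
a,ia=snap('top','top0.png'); b,ib=snap('scene','scene0.png')
p,r,s=tool(); print(p,r.as_matrix().round(3),s['force'],s['width'],s['time'],env.tips_ahead)
for i in(ia,ib): 
    o,d=ray(i,320,200); print(o,d, i['fovy'],i['k1'],i['cx'],i['cy'])
E
```

```text
pics
[0.26285189 0.59377808 0.25224322] [[-0.914  0.405 -0.001]
 [ 0.405  0.914 -0.002]
 [-0.    -0.002 -1.   ]] [-0.2240904   0.24982619  0.30202755] 0.9989168487944883 0.1 0.022
[ 0.34500502 -0.14855574  1.10744683] [ 0.19645388  0.03008791 -0.98013039] 55.422253419680764 -0.08905806562673556 322.127189715952 204.23630199751153
[0.03651065 0.15508295 0.74395066] [ 0.5641002  -0.30360882 -0.76789019] 53.15514966316757 -0.050518866432526205 322.6101292653986 200.1042514847806
```

View pics/top0.png

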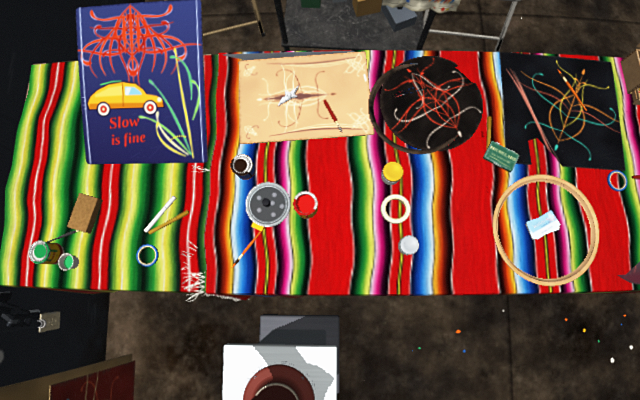

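View pics/scene0.png

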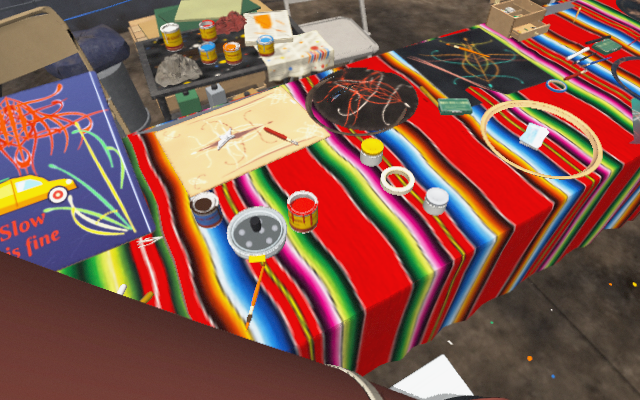

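The top view shows the dish at (268,205) with its yellow lip at about (258,227). The brush runs to (236,263), the tape is at (395,208), the cans are at (241,164) and (305,205), and the jars at (393,172) and (409,244). Next I'll measure these positions.

```bash
cat > m1.py <<'E'
from h import *
a=cv2.imread('pics/top0.png'); b=cv2.imread('pics/scene0.png')
ia=eyes.camera_info('top'); ib=eyes.camera_info('scene')
for n,(u,v),z in [('dish',(268,205),.044),('lip',(258,227),.039),('brushtip',(236,263),.005),('tape',(395,208),.018),('red',(305,205),.073),('brown',(241,164),.061),('gold',(393,172),.05),('silver',(409,244),.044)]:
    P=onz(ia,u,v,z); print(n,P.round(3),'scene px',proj(ib,P).round(0), 'reach',np.hypot(*P[:2]).round(3))
t=cv2.resize(a[140:275,215:425],None,fx=3.8,fy=3.8,interpolation=cv2.INTER_CUBIC); cv2.imwrite('pics/c1.png',t)
t=cv2.resize(b[125:335,185:465],None,fx=2.8,fy=2.8,interpolation=cv2.INTER_CUBIC); cv2.imwrite('pics/c2.png',t)
E
python3 m1.py
```

```text
dish [0.544 0.033 0.044] scene px [259. 229.] reach 0.545
lip [0.481 0.06  0.039] scene px [259. 257.] reach 0.485
brushtip [0.38  0.128 0.005] scene px [250. 320.] reach 0.401
tape [ 0.539 -0.333  0.018] scene px [397. 178.] reach 0.634
red [ 0.538 -0.075  0.073] scene px [304. 203.] reach 0.544
brown [0.661 0.112 0.061] scene px [204. 201.] reach 0.67
gold [ 0.639 -0.325  0.05 ] scene px [373. 145.] reach 0.717
silver [ 0.433 -0.365  0.044] scene px [437. 195.] reach 0.566
```

View pics/c1.png

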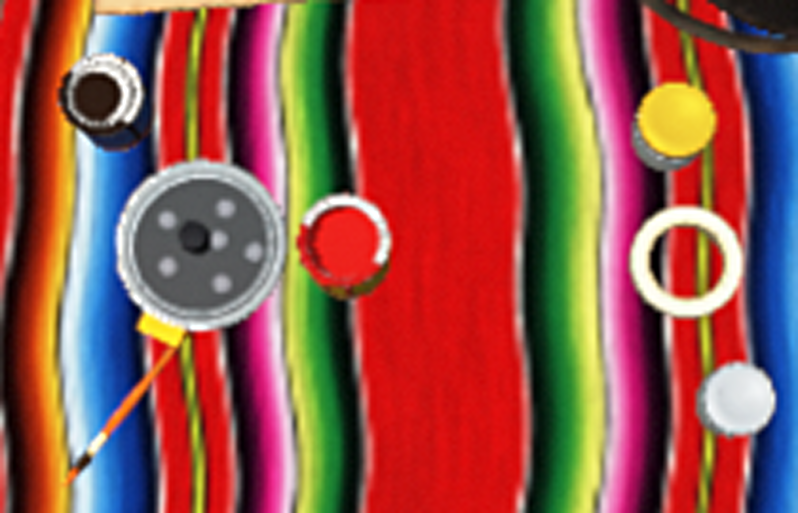

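View pics/c2.png

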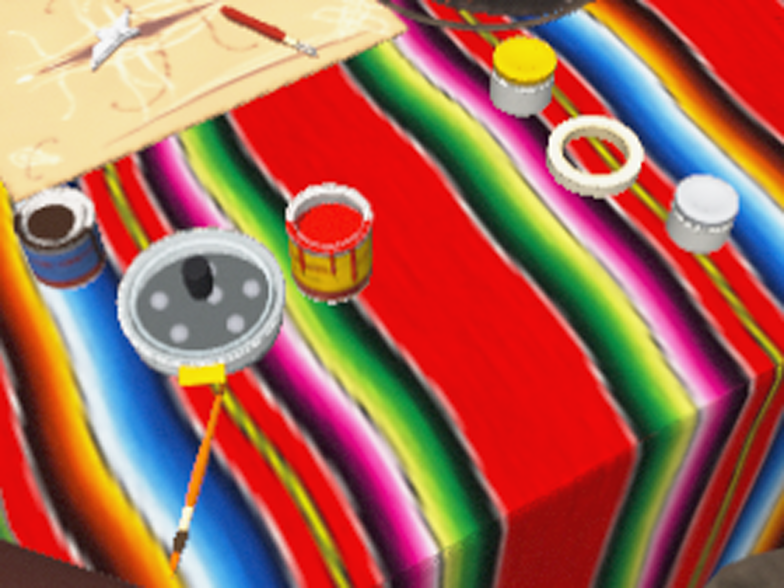

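```bash
cat > m2.py <<'E'
from h import *
cams={'top':(cv2.imread('pics/top0.png'),(268,205),(395,208)),'scene':(cv2.imread('pics/scene0.png'),(258,232),(397,181))}
for n,(im,dp,tp) in cams.items():
    info=eyes.camera_info(n); hsv=cv2.cvtColor(im,cv2.COLOR_BGR2HSV); H,S,V=[hsv[...,i].astype(int) for i in range(3)]
    yy,xx=np.mgrid[:400,:640]
    def comp(m,c,rad):
        m=m&(np.hypot(xx-c[0],yy-c[1])<rad); return m
    # lip
    m=comp((H>22)&(H<32)&(S>180)&(V>190),(dp[0]-2,dp[1]+27),20)
    k,l,st,ce=cv2.connectedComponentsWithStats(m.astype(np.uint8)); i=1+st[1:,4].argmax(); print(n,'lip',ce[i],st[i],onz(info,*ce[i],.039).round(4))
    # brush handle
    m=comp((H>6)&(H<18)&(S>180)&(V>150),(dp[0]-12,dp[1]+45),45)
    k,l,st,ce=cv2.connectedComponentsWithStats(m.astype(np.uint8))
    i=1+st[1:,4].argmax(); ys,xs=np.where(l==i)
    P=np.array([onz(info,x,y,.006) for x,y in zip(xs,ys)])[:,:2]; c=P.mean(0); u=np.linalg.svd(P-c)[2][0]; t=(P-c)@u
    print('brush',st[i],'c',c.round(4),'dir',u.round(3),np.degrees(np.arctan2(u[1],u[0])).round(1),'ends',(c+t.min()*u).round(3),(c+t.max()*u).round(3))
    # tape
    m=comp((S<70)&(V>150),tp,28); k,l,st,ce=cv2.connectedComponentsWithStats(m.astype(np.uint8)); i=1+st[1:,4].argmax()
    hull=cv2.convexHull(np.argwhere(l==i)[:,::-1].astype(np.int32))
    P=np.array([onz(info,x,y,.018) for x,y in hull[:,0]])[:,:2].astype(np.float32); print('tape',st[i],cv2.minEnclosingCircle(P))
    # lid
    m=comp((S<70)&(V>90),dp,40); m=cv2.morphologyEx(m.astype(np.uint8),cv2.MORPH_OPEN,np.ones((3,3))); k,l,st,ce=cv2.connectedComponentsWithStats(m); i=1+st[1:,4].argmax()
    hull=cv2.convexHull(np.argwhere(l==i)[:,::-1].astype(np.int32)); 
    P=np.array([onz(info,x,y,.042) for x,y in hull[:,0]])[:,:2].astype(np.float32); print('lid',st[i],cv2.minEnclosingCircle(P), cv2.fitEllipse(P))
    # knob dark
    m=comp((V<60),(dp[0]-1,dp[1]-4),14); k,l,st,ce=cv2.connectedComponentsWithStats(m.astype(np.uint8)); i=1+st[1:,4].argmax(); print('knob',ce[i],st[i],onz(info,*ce[i],.066).round(4))
E
python3 m2.py
```

```text
top lip [256.95454545 226.61363636] [252 223  11   8  44] [0.4822 0.0634 0.039 ]
brush [224 216   6  70 219] c [0.413  0.1574] dir [-0.995 -0.097] -174.4 ends [0.517 0.168] [0.317 0.148]
tape [381 195  30  37 345] ((0.5252176523208618, -0.3327602446079254), 0.055339064449071884)
lid [246 174  45  64 889] ((0.5434800982475281, 0.003377326298505068), 0.09665960818529129) ((0.5465168356895447, 0.02166612632572651), (0.14005650579929352, 0.2214399129152298), 94.03829956054688)
knob [265.78947368 202.10526316] [262 198   8   9  57] [0.5479 0.0354 0.066 ]
scene lip [256.79787234 258.53191489] [249 255  16   7  94] [0.4808 0.065  0.039 ]
brush [202 259  33  62 463] c [0.471  0.1692] dir [-0.999 -0.038] -177.8 ends [0.554 0.172] [0.395 0.166]
tape [377 166  38  39 477] ((0.5266693234443665, -0.31172746419906616), 0.07102818042039871)
lid [ 227  193   67   66 2489] ((0.551749050617218, 0.01605498604476452), 0.0937843918800354) ((0.5474605560302734, 0.034138936549425125), (0.12747855484485626, 0.20969022810459137), 85.91138458251953)
knob [255.45217391 223.70434783] [251 217  10  15 115] [0.5441 0.0372 0.066 ]
```

```bash
cat > m3.py <<'E'
from h import *
ia=eyes.camera_info('top'); ib=eyes.camera_info('scene')
f=lambda x,y:((x+.5)/3.8-.5+215,(y+.5)/3.8-.5+140)
g=lambda x,y:((x+.5)/2.8-.5+185,(y+.5)/2.8-.5+125)
for n,A,B,z in [('handle_in',(181,344),(218,390),.006),('ferrule',(103,438),(184,505),.006),('tip',(70,480),(174,570),.006),('lid',(200.5,244),(201.5,297),.043),('lip',(162,329),(202,375),.039),('knobtop',(193,236),(197,264),.076),('tape',(687,261),(595,150),.018)]:
    P,Q=onz(ia,*f(*A),z),onz(ib,*g(*B),z); print(n,P.round(4),Q.round(4))
p,r,s=tool()
print('shift to',goal([.46,.085,.20]));
E
python3 m3.py
```

```text
handle_in [0.476  0.0539 0.006 ] [0.4832 0.0555 0.006 ]
ferrule [0.4036 0.1118 0.006 ] [0.4087 0.1145 0.006 ]
tip [0.3715 0.1361 0.006 ] [0.3678 0.139  0.006 ]
lid [0.5473 0.0347 0.043 ] [0.5426 0.0384 0.043 ]
lip [0.4833 0.0625 0.039 ] [0.4806 0.0651 0.039 ]
knobtop [0.547  0.0347 0.076 ] [0.5485 0.0349 0.076 ]
tape [ 0.5385 -0.3342  0.018 ] [ 0.5377 -0.3328  0.018 ]
shift to [-38.62135648 -38.53125405   5.31525221]
```

The two views agree: dish at (0.546, 0.0355), lip direction about 156°, brush axis about 141.5°, tape at (0.538, −0.333). I'll move over the brush now.

```bash
python3 -m crank '[{"xyz":[-2.5,-2.6,0.3],"delta_rot":[0,0,1]},{"xyz":[-5,-5.2,0.6],"delta_rot":[0,0,2]},{"xyz":[-7.5,-7.9,1],"delta_rot":[0,0,3]},{"xyz":[-10,-10.5,1.3],"delta_rot":[0,0,4]},{"xyz":[-12.6,-13.2,1.7],"delta_rot":[0,0,5]}]' 0.4 40
python3 - <<'E'
from h import *
print(goal([.447,.079,.20])); p,r,s=tool(); print(r.as_matrix()[:,0], s['width'])
E
```

```text
time: 0.52
eef_pos: [0.3249, 0.421, 0.2359]
tool_rot: [-0.784, -3.042, 0.001]
force: [1.2, -0.1, -0.7]
width: 0.399
[-27.21347206 -24.04365635   3.59496498]
[-8.75576829e-01  4.83078869e-01  1.54613276e-04] 0.39898989855668304
```

```bash
python3 -m crank '[{"xyz":[-2.7,-2.4,0.4],"delta_rot":[0,0,1]},{"xyz":[-5.4,-4.8,0.8],"delta_rot":[0,0,2]},{"xyz":[-8.1,-7.2,1.2],"delta_rot":[0,0,3]},{"xyz":[-10.8,-9.6,1.5],"delta_rot":[0,0,4]},{"xyz":[-13.6,-12,1.8],"delta_rot":[0,0,5]}]'
python3 -m crank '[{"xyz":[-3,-1.9,0.4],"delta_rot":[0,0,1]},{"xyz":[-5.8,-3.8,0.8],"delta_rot":[0,0,2]},{"xyz":[-8.7,-5.8,1.2],"delta_rot":[0,0,3]},{"xyz":[-11.6,-7.7,1.5],"delta_rot":[0,0,4]},{"xyz":[-14.5,-9.7,1.8],"delta_rot":[0,0,5]}]'
python3 - <<'E'
from h import *
p,r,s=tool(); print(p,goal([.447,.079,.20])); print(r.as_matrix()[:,0],s['qpos'])
im,i=snap('wrist','w1.png'); print(np.array(i['extrinsics']).round(4).tolist())
for P in ([.447,.079,.005],[.546,.0355,.044],[.482,.0637,.039]): print(proj(i,P))
E
```

```text
time: 0.93
eef_pos: [0.3859, 0.2501, 0.218]
tool_rot: [-0.916, -3.005, 0.001]
force: [1.0, 0.4, 0.1]
width: 0.398
time: 1.35
eef_pos: [0.4525, 0.089, 0.2]
tool_rot: [-1.046, -2.962, 0.0]
force: [0.6, 0.4, 0.4]
width: 0.401
[0.45252466 0.08899669 0.1999667 ] [-0.19791235 -1.12489464 -0.00305103]
[-7.78180993e-01  6.28039957e-01  3.93751239e-04] [-0.31506916  0.40048514  0.10111302  2.01929238 -0.0595464   0.72502402
  0.71446771]
[[0.6276, 0.7786, 0.0004, -0.3546], [0.7398, -0.5965, 0.3112, -0.304], [0.2426, -0.195, -0.9503, 0.2377], [0.0, 0.0, 0.0, 1.0]]
[304.55073374 179.51798006]
[331.13382926 284.44605502]
[313.80827658 223.86704425]
```

View pics/w1.png

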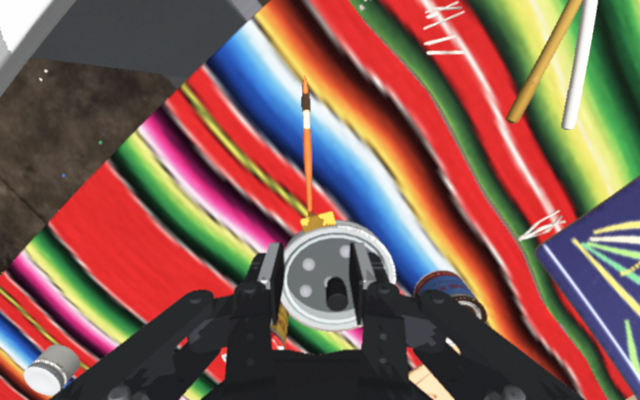

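Wrist view: the brush runs from (305,80) to (309,210), the lip is at (318,221), and the arm hasn't hidden either.

```bash
cat > m4.py <<'E'
from h import *
im=cv2.imread('pics/w1.png'); i=eyes.camera_info('wrist')
hsv=cv2.cvtColor(im,cv2.COLOR_BGR2HSV); H,S,V=[hsv[...,k].astype(int) for k in range(3)]
pts=[]
for y in range(133,205,6):
    xs=np.arange(300,316); ok=(H[y,xs]>5)&(H[y,xs]<16)&(S[y,xs]>120)&(V[y,xs]>120)&(im[y,xs,1]>85)
    if ok.any(): pts.append((xs[ok].mean(),y)); 
P=np.array([onz(i,*p,.006)[:2] for p in pts]); print(np.round(pts,1).tolist()); print(P.round(4).tolist())
vx,vy,x0,y0=cv2.fitLine(P.astype(np.float32),cv2.DIST_HUBER,0,.01,.01).ravel(); print(np.degrees(np.arctan2(vy,vx)),x0,y0)
print('tip',onz(i,305,78,.006),'ferr',onz(i,307,128,.006),'lip',onz(i,318,220.5,.039))
p,r,s=tool(); t=(.447-x0)/vx; G=[.447,y0+t*vy,.2]; print(G,goal(G))
E
python3 m4.py
```

```text
[[306.5, 133.0], [307.0, 139.0], [307.0, 145.0], [307.0, 151.0], [307.0, 157.0], [307.0, 163.0], [308.0, 169.0], [308.0, 175.0], [308.0, 181.0], [308.5, 187.0], [309.0, 193.0], [309.0, 199.0]]
[[0.4137, 0.1022], [0.4187, 0.0987], [0.4233, 0.0947], [0.4281, 0.0907], [0.4329, 0.0867], [0.4378, 0.0826], [0.4433, 0.0792], [0.4483, 0.075], [0.4534, 0.0708], [0.4588, 0.0669], [0.4643, 0.063], [0.4696, 0.0586]]
-38.00179 0.44061345 0.08115621
tip [0.37235609 0.1351838  0.006     ] ferr [0.41017626 0.10584733 0.006     ] lip [0.48457071 0.05879162 0.039     ]
[0.447, np.float32(0.07616617), 0.2] [ 0.38564408 -0.81684838 -0.01844542]
```

```bash
python3 -m crank '[{"xyz":[0.4,-0.75,2],"delta_rot":[0,0,-0.9]},{"xyz":[0.4,-0.75,6],"delta_rot":[0,0,-0.9]},{"xyz":[0.4,-0.75,10],"delta_rot":[0,0,-0.9]},{"xyz":[0.4,-0.75,14],"delta_rot":[0,0,-0.9]},{"xyz":[0.4,-0.75,16.5],"delta_rot":[0,0,-0.9]}]'
python3 -m crank '[{"xyz":[0,0,0.3],"delta_rot":[0,0,0]},{"xyz":[0,0,0.7],"delta_rot":[0,0,0]},{"xyz":[0,0,0.9],"delta_rot":[0,0,0]},{"xyz":[0,0,0.9],"delta_rot":[0,0,0]},{"xyz":[0,0,0.9],"delta_rot":[0,0,0]}]' 0.25
python3 -m crank '[{"xyz":[0,0,0],"delta_rot":[0,0,0]},{"xyz":[0,0,0],"delta_rot":[0,0,0]},{"xyz":[0,0,0],"delta_rot":[0,0,0]},{"xyz":[0,0,0],"delta_rot":[0,0,0]},{"xyz":[0,0,0],"delta_rot":[0,0,0]}]' 0 30
```

```text
time: 1.82
eef_pos: [0.443, 0.0871, 0.0324]
tool_rot: [-1.021, -2.968, 0.003]
force: [0.3, -0.2, 0.1]
width: 0.402
time: 2.23
eef_pos: [0.4455, 0.0875, 0.0277]
tool_rot: [1.021, 2.968, 0.003]
force: [0.4, 1.1, -0.1]
width: 0.251
time: 2.65
eef_pos: [0.4453, 0.0874, 0.0277]
tool_rot: [1.022, 2.968, 0.002]
force: [-0.5, 0.6, 5.7]
width: 0.085
```

Run:
```python
from h import *
p,r,s=tool(); print(p,s['qpos'],s['width'],s['force'])
im,i=snap('wrist','w2.png')
p,r,s=tool(); print(p,r.as_matrix().round(3))
```

```text
[0.44534413 0.08739053 0.0276546 ] [-0.26751376  0.71298366  0.03787691  2.17762747 -0.1004134   0.24983543
  0.76626146] 0.08500827414776684 [-0.53459778  0.64323408  5.68681622]
[0.4453476  0.08739092 0.02766273] [[-0.788  0.615  0.003]
 [ 0.615  0.788  0.001]
 [-0.002  0.002 -1.   ]]
```

View pics/w2.png

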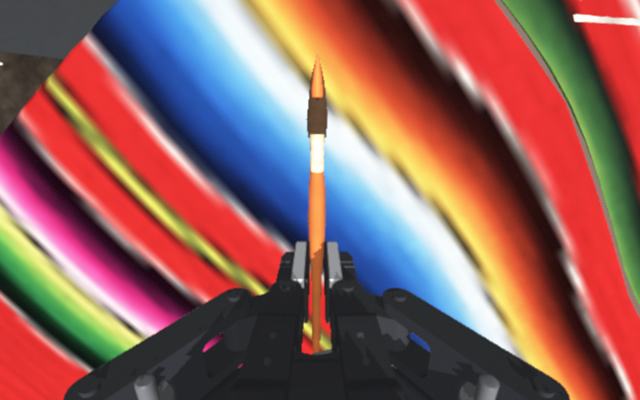

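The brush handle is between the pads. I'll draw it straight out along its axis at table height, then set it aside to the left.

```bash
python3 -m crank '[{"xyz":[0.5,0,0],"delta_rot":[0,0,0]},{"xyz":[1.2,0,0],"delta_rot":[0,0,0]},{"xyz":[2,0,0],"delta_rot":[0,0,0]},{"xyz":[2.7,0,0],"delta_rot":[0,0,0]},{"xyz":[3.2,0,0],"delta_rot":[0,0,0]}]'
python3 -m crank '[{"xyz":[0,0,0],"delta_rot":[0,0,0]},{"xyz":[0,0.5,0],"delta_rot":[0,0,0]},{"xyz":[0,1.5,-0.2],"delta_rot":[0,0,0]},{"xyz":[0,3,-0.8],"delta_rot":[0,0,0]},{"xyz":[0,5,-1.2],"delta_rot":[0,0,0]}]'
python3 - <<'E'
from h import *
p,r,s=tool(); print(p,s['width'],s['force'])
snap('scene','s2.png'); 
a=cv2.imread('pics/s2.png')[180:340,170:350]; cv2.imwrite('pics/s2c.png',cv2.resize(a,None,fx=3.6,fy=3.6,interpolation=cv2.INTER_CUBIC))
E
```

```text
time: 3.12
eef_pos: [0.4219, 0.107, 0.0277]
tool_rot: [1.022, 2.964, 0.005]
force: [2.3, -2.5, 6.5]
width: 0.088
time: 3.53
eef_pos: [0.4493, 0.146, 0.0388]
tool_rot: [-1.024, -2.969, 0.002]
force: [-0.1, -0.1, -0.4]
width: 0.087
[0.44926618 0.14602776 0.03880941] 0.08715618019012752 [-0.10160542 -0.0687081  -0.44568899]
```

View pics/s2c.png

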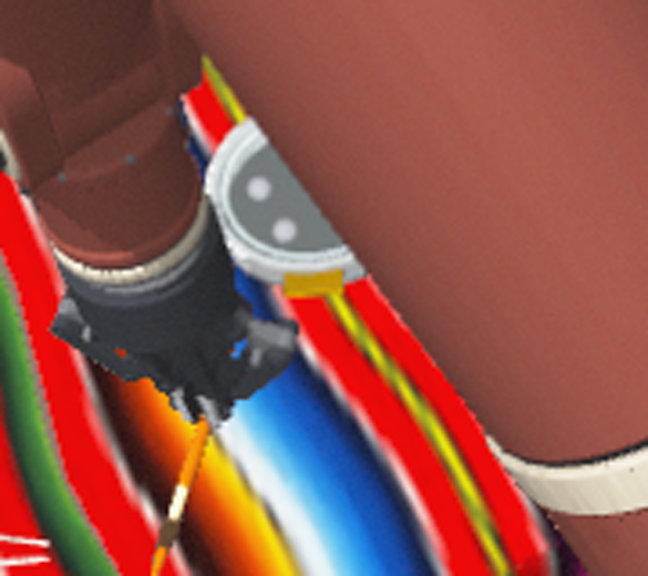

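The brush is free of the dish, which stands in place. I'll set the brush down farther left, release it and lift.

```bash
python3 -m crank '[{"xyz":[0,2.5,0],"delta_rot":[0,0,0]},{"xyz":[0,5,0],"delta_rot":[0,0,0]},{"xyz":[0,6,0.5],"delta_rot":[0,0,0]},{"xyz":[0,6,1.0],"delta_rot":[0,0,0]},{"xyz":[0,6,1.15],"delta_rot":[0,0,0]}]'
python3 -m crank '[{"xyz":[0,0,0],"delta_rot":[0,0,0]},{"xyz":[0,0,0],"delta_rot":[0,0,0]},{"xyz":[0,0,0],"delta_rot":[0,0,0]},{"xyz":[0,0,0],"delta_rot":[0,0,0]},{"xyz":[0,0,0],"delta_rot":[0,0,0]}]' 0.3
python3 -m crank '[{"xyz":[0,0,-2],"delta_rot":[0,0,-3]},{"xyz":[0,0,-6],"delta_rot":[0,0,-6]},{"xyz":[0,0,-10],"delta_rot":[0,0,-9]},{"xyz":[0,0,-13],"delta_rot":[0,0,-12]},{"xyz":[0,0,-15],"delta_rot":[0,0,-15]}]'
python3 -m crank '[{"xyz":[0,-3.5,0],"delta_rot":[0,0,0]},{"xyz":[0,-7,0],"delta_rot":[0,0,0]},{"xyz":[0,-9,0],"delta_rot":[0,0,0]},{"xyz":[0,-9,0],"delta_rot":[0,0,0]},{"xyz":[0,-9,0],"delta_rot":[0,0,0]}]' 0
python3 - <<'E'
from h import *
p,r,s=tool(); print(p,r.as_matrix().round(3).tolist(),s['width'],s['force'],s['qvel'])
np.save('iw3.npy',eyes.camera_info('wrist'),allow_pickle=True); im,i=snap('wrist','w3.png'); i=np.load('iw3.npy',allow_pickle=True).item()
print(tool()[0])
for P in ([.546,.0355,.044],[.482,.0637,.039],[.546,.0355,.076]): print(proj(i,P))
E
```

```text
time: 4.0
eef_pos: [0.4875, 0.1957, 0.0273]
tool_rot: [1.019, 2.97, 0.006]
force: [-0.4, 5.2, 18.4]
width: 0.087
time: 4.42
eef_pos: [0.4864, 0.1926, 0.0265]
tool_rot: [-1.023, -2.969, 0.002]
force: [-0.8, 0.6, 0.2]
width: 0.296
time: 4.83
eef_pos: [0.4879, 0.1935, 0.18]
tool_rot: [0.622, 3.076, 0.003]
force: [0.4, 0.7, -0.4]
width: 0.3
time: 5.25
eef_pos: [0.4513, 0.1092, 0.1769]
tool_rot: [-0.63, -3.077, 0.001]
force: [-0.3, 0.7, -0.9]
width: -0.001
[0.45129044 0.1092446  0.17687515] [[-0.919, 0.393, -0.001], [0.393, 0.919, -0.0], [0.0, -0.001, -1.0]] -0.0010674135303243347 [-0.33603945  0.71665812 -0.86615951] [-0.03165746  0.01875627 -0.03286385 -0.0451049  -0.00788276 -0.00520723
 -0.0032027 ]
[0.45190452 0.11069432 0.17688638]
[284.01745774 305.64062091]
[282.72963027 240.30634223]
[280.55166745 328.35861014]
```

View pics/w3.png

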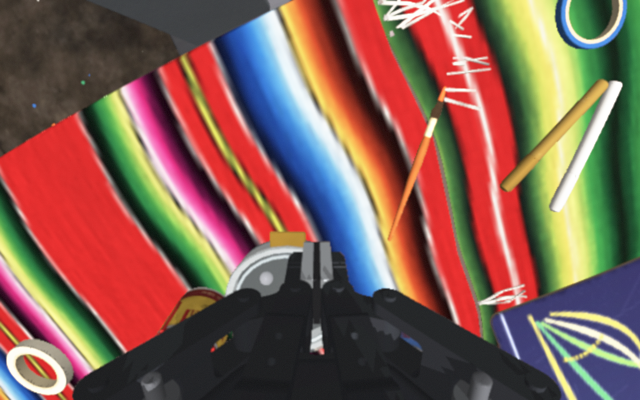

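Wrist view: the brush lies clear, from (390,238) to (443,90), and the lip is at (287,240), square to the tool. Next is the press point.

Run:
```python
from h import *
i=np.load('iw3.npy',allow_pickle=True).item()
for u,v in [(286.5,240),(271,234),(304,234)]: print(onz(i,u,v,.039).round(4))
d=np.array([np.cos(np.radians(156.5)),np.sin(np.radians(156.5)),0])
C=np.array([.546,.0355,0]); print('lip pred',C+d*.07)
p,r,s=tool(); P=C+d*.05; P[2]=.044+.022+.03; print(p,P,goal(P), s['width'])
```

```text
[0.4831 0.0671 0.039 ]
[0.4718 0.0564 0.039 ]
[0.4839 0.0847 0.039 ]
lip pred [0.48180579 0.06341243 0.        ]
[0.45190452 0.11069432 0.17688638] [0.500147   0.05543745 0.096     ] [-6.60024443 -3.20260014  8.0878162 ] -0.0013405116623557759
```

```bash
python3 -m crank '[{"xyz":[-2.5,-1.2,0],"delta_rot":[0,0,0]},{"xyz":[-5,-2.3,1.5],"delta_rot":[0,0,0]},{"xyz":[-6.6,-3,4],"delta_rot":[0,0,0]},{"xyz":[-6.6,-3,7],"delta_rot":[0,0,0]},{"xyz":[-6.6,-3,8.5],"delta_rot":[0,0,0]}]'
python3 -m crank '[{"xyz":[0,0,0.3],"delta_rot":[0,0,0]},{"xyz":[0,0,0.6],"delta_rot":[0,0,0]},{"xyz":[0,0,0.9],"delta_rot":[0,0,0]},{"xyz":[0,0,1.2],"delta_rot":[0,0,0]},{"xyz":[0,0,1.2],"delta_rot":[0,0,0]}]'
python3 - <<'E'
from h import *
p,r,s=tool(); print(goal([.501,.057,.066]),s['force'])
E
```

```text
time: 5.72
eef_pos: [0.5011, 0.0573, 0.089]
tool_rot: [-0.626, -3.076, 0.001]
force: [-0.5, 0.2, 0.4]
width: -0.001
time: 6.13
eef_pos: [0.5013, 0.0579, 0.0803]
tool_rot: [0.624, 3.078, 0.001]
force: [0.6, -0.4, -0.5]
width: -0.003
[-0.00346261 -0.09230868  1.42754988] [ 0.57325521 -0.39231573 -0.52385703]
```

```bash
python3 -m crank '[{"xyz":[0,0,0.4],"delta_rot":[0,0,0]},{"xyz":[0,-0.05,0.8],"delta_rot":[0,0,0]},{"xyz":[0,-0.05,1.1],"delta_rot":[0,0,0]},{"xyz":[0,-0.05,1.3],"delta_rot":[0,0,0]},{"xyz":[0,-0.05,1.4],"delta_rot":[0,0,0]}]'
python3 -m crank '[{"xyz":[0.1,0,0.1],"delta_rot":[0,0,0]},{"xyz":[0.2,0,0.2],"delta_rot":[0,0,0]},{"xyz":[0.3,0,0.3],"delta_rot":[0,0,0]},{"xyz":[0.4,0,0.4],"delta_rot":[0,0,0]},{"xyz":[0.4,0,0.4],"delta_rot":[0,0,0]}]'
```

```text
time: 6.55
eef_pos: [0.5003, 0.0569, 0.0655]
tool_rot: [-0.626, -3.078, 0.0]
force: [-1.8, 0.3, 2.4]
width: -0.001
time: 6.97
eef_pos: [0.4967, 0.0585, 0.0617]
tool_rot: [-0.625, -3.078, 0.0]
force: [-1.5, -0.3, 0.9]
width: -0.001
```

Contact was at TCP z = 0.0655. The dish follows at about 2 N, so I'll carry on down.

```bash
python3 -m crank '[{"xyz":[0.1,0,0.12],"delta_rot":[0,0,0]},{"xyz":[0.2,0,0.24],"delta_rot":[0,0,0]},{"xyz":[0.3,0,0.36],"delta_rot":[0,0,0]},{"xyz":[0.4,0,0.48],"delta_rot":[0,0,0]},{"xyz":[0.45,0,0.55],"delta_rot":[0,0,0]}]'
python3 -m crank '[{"xyz":[0.1,0,0.1],"delta_rot":[0,0,0]},{"xyz":[0.15,0,0.2],"delta_rot":[0,0,0]},{"xyz":[0.2,0,0.3],"delta_rot":[0,0,0]},{"xyz":[0.25,0,0.4],"delta_rot":[0,0,0]},{"xyz":[0.25,0,0.45],"delta_rot":[0,0,0]}]'
```

```text
time: 7.38
eef_pos: [0.4928, 0.0603, 0.0561]
tool_rot: [-0.626, -3.079, 0.0]
force: [0.5, -0.2, -0.1]
width: -0.001
time: 7.8
eef_pos: [0.4919, 0.0608, 0.0542]
tool_rot: [0.626, 3.075, 0.001]
force: [-3.4, -1.1, 24.7]
width: -0.001
```

It has bottomed out (25 N). I'll ease off to a light hold for over a second so the balls can run, then let go and look.

```bash
for k in 1; do python3 -m crank '[{"xyz":[0,0,-0.15],"delta_rot":[0,0,0]},{"xyz":[0,0,-0.15],"delta_rot":[0,0,0]},{"xyz":[0,0,-0.15],"delta_rot":[0,0,0]},{"xyz":[0,0,-0.15],"delta_rot":[0,0,0]},{"xyz":[0,0,-0.15],"delta_rot":[0,0,0]}]'; done
python3 -m crank '[{"xyz":[0,0,0],"delta_rot":[0,0,0]},{"xyz":[0,0,0],"delta_rot":[0,0,0]},{"xyz":[0,0,0],"delta_rot":[0,0,0]},{"xyz":[0,0,0],"delta_rot":[0,0,0]},{"xyz":[0,0,0],"delta_rot":[0,0,0]}]'
python3 -m crank '[{"xyz":[0,0,0],"delta_rot":[0,0,0]},{"xyz":[0,0,0],"delta_rot":[0,0,0]},{"xyz":[0,0,0],"delta_rot":[0,0,0]},{"xyz":[0,0,0],"delta_rot":[0,0,0]},{"xyz":[0,0,0],"delta_rot":[0,0,0]}]'
python3 -m crank '[{"xyz":[0,0,0],"delta_rot":[0,0,0]},{"xyz":[0,0,0],"delta_rot":[0,0,0]},{"xyz":[0,0,0],"delta_rot":[0,0,0]},{"xyz":[0,0,0],"delta_rot":[0,0,0]},{"xyz":[0,0,0],"delta_rot":[0,0,0]}]'
python3 -m crank '[{"xyz":[0,0,-0.5],"delta_rot":[0,0,0]},{"xyz":[0,0,-2],"delta_rot":[0,0,0]},{"xyz":[0,0,-5],"delta_rot":[0,0,0]},{"xyz":[0,0,-8],"delta_rot":[0,0,0]},{"xyz":[0,0,-11],"delta_rot":[0,0,0]}]'
python3 -m crank '[{"xyz":[3,0,-3],"delta_rot":[0,0,0]},{"xyz":[5.5,0,-6],"delta_rot":[0,0,0]},{"xyz":[6,5,-8],"delta_rot":[0,0,0]},{"xyz":[6,8,-8],"delta_rot":[0,0,0]},{"xyz":[6,8,-8],"delta_rot":[0,0,0]}]' 0.5
python3 - <<'E'
from h import *
p,r,s=tool(); print(p,s['force'])
a,_=snap('top','t4.png');b,_=snap('scene','s4.png')
a=cv2.resize(a[140:275,215:350],None,fx=4,fy=4,interpolation=cv2.INTER_CUBIC);b=cv2.resize(b[180:315,185:320],None,fx=4,fy=4,interpolation=cv2.INTER_CUBIC)
cv2.imwrite('pics/c4.png',cv2.resize(np.hstack([a,b])[:,:,::-1],(800,400)))
E
```

```text
time: 8.22
eef_pos: [0.4917, 0.0609, 0.0545]
tool_rot: [0.626, 3.076, 0.001]
force: [-0.7, -0.7, 10.9]
width: -0.001
time: 8.63
eef_pos: [0.4917, 0.0609, 0.0545]
tool_rot: [0.626, 3.076, 0.001]
force: [-1.2, -0.1, 10.9]
width: 0.005
time: 9.05
eef_pos: [0.4917, 0.0609, 0.0545]
tool_rot: [0.626, 3.076, 0.001]
force: [-1.3, -1.2, 10.6]
width: -0.0
time: 9.47
eef_pos: [0.4917, 0.0609, 0.0545]
tool_rot: [0.626, 3.076, 0.001]
force: [-0.6, -1.4, 11.8]
width: -0.002
time: 9.88
eef_pos: [0.4899, 0.0612, 0.164]
tool_rot: [-0.625, -3.077, 0.001]
force: [0.7, 0.2, -0.6]
width: -0.004
time: 10.3
eef_pos: [0.4687, 0.1679, 0.2455]
tool_rot: [0.607, 3.077, 0.016]
force: [0.3, 0.6, -0.5]
width: 0.498
[0.4686687  0.16794889 0.24550379] [ 0.30161097  0.63579293 -0.49301499]
```

View pics/c4.png

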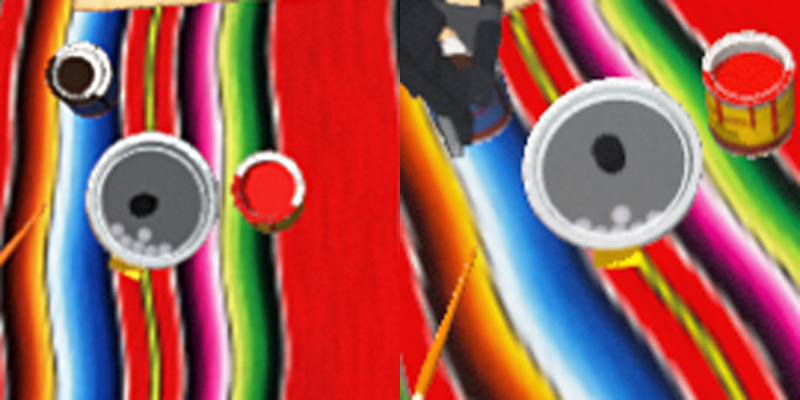

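The dish stays tipped when let go, with the balls clustered at the lip. Knob at about (143,205) in the left crop and (609,153) in the right. I'll triangulate the knob axis.

Run:
```python
from h import *
C=np.array([.547,.037,0]); a=np.radians(156.7); d=np.array([np.cos(a),np.sin(a),0]); t=np.radians(16)
def D(x,z): return C+d*(8+(x-8)*np.cos(t)+z*np.sin(t))/1e3+np.array([0,0,(-(x-8)*np.sin(t)+z*np.cos(t))/1e3])
rays=[]
for n,f,c,rad in [('top','t4.png',(263.3,209.2),9),('scene','s4.png',(255.5,231.6),13)]:
    i=eyes.camera_info(n); im=cv2.imread('pics/'+f); V=im.max(2); yy,xx=np.mgrid[:400,:640]
    m=((V<65)&(np.hypot(xx-c[0],yy-c[1])<rad)).astype(np.uint8); k,l,st,ce=cv2.connectedComponentsWithStats(m); j=1+st[1:,4].argmax()
    print(n,st[j],ce[j],'pred top/mid/base',[proj(i,D(0,z)).round(1).tolist() for z in (76,66,53)], 'lip pred',proj(i,D(78,37)).round(1))
    print('knob centre on z=.066',onz(i,*ce[j],.066).round(4)); rays.append(ray(i,*ce[j]))
    # bottom-most lid rim and tops at lid plane: ellipse fit via gray mask
    m=((im.max(2).astype(int)-im.min(2)<28)&(V>75)&(np.hypot(xx-c[0],yy-c[1]+3)<36)).astype(np.uint8); m=cv2.morphologyEx(m,cv2.MORPH_OPEN,np.ones((5,5)))
    k,l,st,ce=cv2.connectedComponentsWithStats(m); j=1+st[1:,4].argmax(); print('lid bbox',st[j],'pred',[proj(i,D(x*64.5,42)+np.array([-d[1],d[0],0])*y*.0645).round(1).tolist() for x,y in((1,0),(-1,0),(0,1),(0,-1),(0,0))])
(o1,d1),(o2,d2)=rays; A=np.c_[d1,-d2]; s=np.linalg.lstsq(A,o2-o1,rcond=None)[0]; print('tri',(o1+d1*s[0]).round(4),(o2+d2*s[1]).round(4)); print('model mid',D(0,64),D(0,76))
```

```text
top [259 205   9   9  63] [262.9047619  208.80952381] pred top/mid/base [[261.4, 208.7], [262.5, 208.4], [263.8, 208.1]] lip pred [255.8 232.3]
knob centre on z=.066 [0.5289 0.043  0.066 ]
lid bbox [ 244  185   46   45 1530] pred [[256.9, 228.3], [273.0, 186.9], [285.3, 216.6], [244.8, 199.0], [264.9, 207.7]]
scene [250 226  11  12 104] [255.21153846 231.45192308] pred top/mid/base [[254.4, 228.3], [255.0, 229.9], [255.8, 232.0]] lip pred [258.  269.9]
knob centre on z=.066 [0.5258 0.0455 0.066 ]
lid bbox [ 226  207   61   57 2652] pred [[257.5, 263.0], [255.5, 206.0], [286.6, 231.1], [226.2, 236.2], [256.4, 233.7]]
tri [0.53   0.0441 0.0598] [0.5302 0.0445 0.0599]
model mid [0.53051325 0.04410032 0.06372585] [0.52747535 0.04540864 0.07526099]
```

Both rays agree with the tilted-dish model to about 1 mm. I'll line up with the knob axis.

```bash
cat > kn.py <<'E'
from h import *
C=np.array([.547,.037,0]); a=np.radians(156.7); d=np.array([np.cos(a),np.sin(a),0]); t=np.radians(16)
def D(x,z): return C+d*(8+(x-8)*np.cos(t)+z*np.sin(t))/1e3+np.array([0,0,(-(x-8)*np.sin(t)+z*np.cos(t))/1e3])
k=(D(0,1)-D(0,0))*1e3; ty=np.array([d[1],-d[0],0])  # tool y
Rg=R.from_matrix(np.c_[np.cross(ty,-k),ty,-k])
if __name__=='__main__':
    p,r,s=tool(); print(p,s['force'],s['qvel'].round(3) if hasattr(s['qvel'],'round') else s['qvel'])
    print('rot',np.degrees((r.inv()*Rg).as_rotvec()).round(2))
    for z in (135,73): print(z,D(0,z).round(4),goal(D(0,z)).round(2))
E
python3 kn.py
```

```text
[0.46630432 0.1601561  0.24315016] [ 0.02739292 -1.59107232 -0.26123356] [ 0.038 -0.001  0.049  0.051  0.012  0.008  0.002]
rot [  0.1  -16.02   0.57]
135 [0.5125 0.0518 0.132 ] [-8.45 -8.21 11.11]
73 [0.5282 0.0451 0.0724] [-10.16  -8.23  17.07]
```

```bash
python3 -m crank '[{"xyz":[-2.4,-2.4,1.5],"delta_rot":[0,-4,0.2]},{"xyz":[-4.8,-4.8,4],"delta_rot":[0,-8,0.4]},{"xyz":[-7,-7,6],"delta_rot":[0,-12,0.5]},{"xyz":[-8.4,-8.2,8],"delta_rot":[0,-16,0.6]},{"xyz":[-8.4,-8.2,9],"delta_rot":[0,-16,0.6]}]' 0.5
python3 -m crank '[{"xyz":[0,0,0],"delta_rot":[0,0,0]},{"xyz":[0,0,0],"delta_rot":[0,0,0]},{"xyz":[0,0,0],"delta_rot":[0,0,0]},{"xyz":[0,0,0],"delta_rot":[0,0,0]},{"xyz":[0,0,0],"delta_rot":[0,0,0]}]'; python3 kn.py
```

```text
time: 10.82
eef_pos: [0.5081, 0.0439, 0.1503]
tool_rot: [0.596, 2.809, -0.092]
force: [-1.2, -0.2, -0.6]
width: 0.498
time: 11.23
eef_pos: [0.5125, 0.0503, 0.1542]
tool_rot: [0.585, 2.805, -0.079]
force: [0.3, -0.9, -0.0]
width: 0.501
[0.51254867 0.05027239 0.15420137] [ 0.34762485 -0.94598254 -0.01426239] [-0.003  0.     0.001  0.005 -0.001 -0.004 -0.002]
rot [ 0.09  0.08 -0.29]
135 [0.5125 0.0518 0.132 ] [0.68 0.14 2.12]
73 [0.5282 0.0451 0.0724] [0.68 0.13 8.32]
```

```bash
python3 -m crank '[{"xyz":[0.5,0.1,0.5],"delta_rot":[0,0,0]},{"xyz":[0.7,0.13,2],"delta_rot":[0,0,0]},{"xyz":[0.7,0.13,4],"delta_rot":[0,0,0]},{"xyz":[0.7,0.13,5.5],"delta_rot":[0,0,0]},{"xyz":[0.7,0.13,6.5],"delta_rot":[0,0,0]}]'
python3 -m crank '[{"xyz":[0,0,0.5],"delta_rot":[0,0,0]},{"xyz":[0,0,1],"delta_rot":[0,0,0]},{"xyz":[0,0,1.5],"delta_rot":[0,0,0]},{"xyz":[0,0,1.8],"delta_rot":[0,0,0]},{"xyz":[0,0,1.8],"delta_rot":[0,0,0]}]'
python3 kn.py
python3 - <<'E'
from h import *
snap('wrist','w5.png')
E
```

```text
time: 11.65
eef_pos: [0.5224, 0.047, 0.0876]
tool_rot: [0.585, 2.808, -0.081]
force: [0.6, 0.7, 0.1]
width: 0.504
time: 12.07
eef_pos: [0.5273, 0.0448, 0.0714]
tool_rot: [0.586, 2.806, -0.08]
force: [-0.1, 0.1, 0.1]
width: 0.504
[0.52731593 0.044805   0.07143428] [-0.0779533   0.13452973  0.11919521] [-0.001 -0.014  0.     0.002  0.002  0.009 -0.   ]
rot [ 0.   -0.   -0.28]
135 [0.5125 0.0518 0.132 ] [-0.1   0.06 -6.27]
73 [0.5282 0.0451 0.0724] [-0.1   0.06 -0.07]
```

View pics/w5.png

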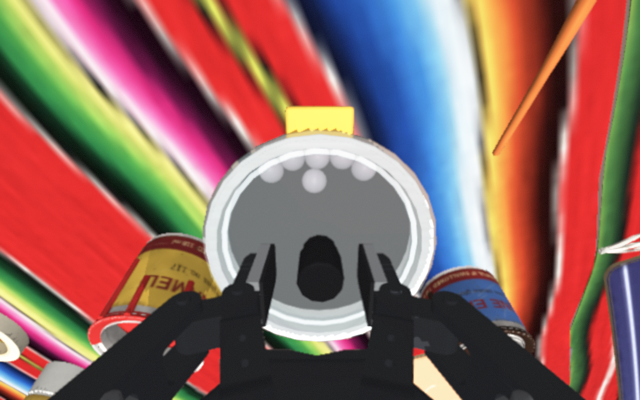

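All six balls are at the lip (a row near y=165 plus one at (314,180)). The knob at (320,270) is centred between the pads, so I'll close and lift along its axis.

```bash
python3 -m crank '[{"xyz":[0,0,0],"delta_rot":[0,0,0]},{"xyz":[0,0,0],"delta_rot":[0,0,0]},{"xyz":[0,0,0],"delta_rot":[0,0,0]},{"xyz":[0,0,0],"delta_rot":[0,0,0]},{"xyz":[0,0,0],"delta_rot":[0,0,0]}]' 0 40
python3 -m crank '[{"xyz":[0,0,0],"delta_rot":[0,0,0]},{"xyz":[0,0,-0.1],"delta_rot":[0,0,0]},{"xyz":[0,0,-0.3],"delta_rot":[0,0,0]},{"xyz":[0,0,-0.5],"delta_rot":[0,0,0]},{"xyz":[0,0,-0.8],"delta_rot":[0,0,0]}]'
python3 -m crank '[{"xyz":[0,0,-0.5],"delta_rot":[0,0,0]},{"xyz":[0,0,-1.5],"delta_rot":[0,0,0]},{"xyz":[0,0,-3],"delta_rot":[0,0,0]},{"xyz":[0,0,-5],"delta_rot":[0,0,0]},{"xyz":[0,0,-7],"delta_rot":[0,0,0]}]'
python3 -m crank '[{"xyz":[0,0,-1],"delta_rot":[0,0,0]},{"xyz":[0,0,-2],"delta_rot":[0,0,0]},{"xyz":[0,0,-3],"delta_rot":[0,0,0]},{"xyz":[0,0,-3],"delta_rot":[0,0,0]},{"xyz":[0,0,-3],"delta_rot":[0,0,0]}]'; python3 kn.py
python3 - <<'E'
from h import *
b,i=snap('scene','s6.png'); a,i2=snap('top','t6.png')
z=lambda im,x,y:cv2.resize(im[y:y+150,x:x+150],(400,400),interpolation=cv2.INTER_CUBIC)
cv2.imwrite('pics/c6.png',np.hstack([z(a,200,140),z(b,180,180)])[:,:,::-1])
p,r,s=tool()
# to tape: upright, tool z down
T=np.array([.538,-.3335]); q=R.from_matrix([[-.919,.393,0],[.393,.919,0],[0,0,-1]])
print(goal([*T,.22]),s['qpos'])
E
```

```text
time: 12.53
eef_pos: [0.5276, 0.0449, 0.0722]
tool_rot: [0.586, 2.805, -0.079]
force: [-0.6, 0.0, 5.5]
width: 0.239
time: 12.95
eef_pos: [0.5247, 0.0455, 0.0791]
tool_rot: [0.586, 2.808, -0.081]
force: [-0.2, -0.5, -1.0]
width: 0.239
time: 13.37
eef_pos: [0.5065, 0.0532, 0.1475]
tool_rot: [0.586, 2.808, -0.081]
force: [-0.4, 0.7, -0.2]
width: 0.243
time: 13.78
eef_pos: [0.4999, 0.0566, 0.1756]
tool_rot: [0.586, 2.806, -0.08]
force: [-0.5, -1.0, -0.6]
width: 0.242
[0.4998607  0.05662353 0.17562798] [-0.49545864 -1.04502642 -0.57771007] [ 0.005  0.024 -0.001  0.005 -0.    -0.002  0.001]
rot [ 0.03  0.02 -0.28]
135 [0.5125 0.0518 0.132 ] [-0.1   0.06  4.57]
73 [0.5282 0.0451 0.0724] [-0.09  0.06 10.77]
[-19.63068924 -34.19612093   0.88817618] [-0.41823202  0.43524919  0.23056567  2.12554673  0.18283804  0.37042259
  0.77654643]
```

View pics/c6.png

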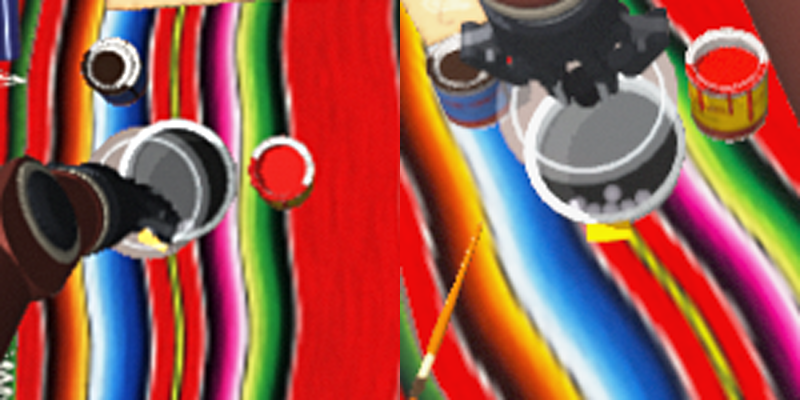

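The lid is off cleanly, the dish is still tipped and the balls are at the lip. I'll level the lid and carry it over to the tape.

```bash
python3 -m crank '[{"xyz":[0,0,-0.4],"delta_rot":[0,4,0]},{"xyz":[0,0,-0.8],"delta_rot":[0,8,0]},{"xyz":[0,0,-1.2],"delta_rot":[0,12,0]},{"xyz":[0,0,-1.6],"delta_rot":[0,16,0]},{"xyz":[0,0,-2],"delta_rot":[0,16,0]}]'
python3 -m crank '[{"xyz":[-1,-1.7,0],"delta_rot":[0,0,0]},{"xyz":[-2.6,-4.6,0],"delta_rot":[0,0,0]},{"xyz":[-4.4,-7.8,0],"delta_rot":[0,0,0]},{"xyz":[-6.2,-11,0],"delta_rot":[0,0,0]},{"xyz":[-8,-14.2,0],"delta_rot":[0,0,0]}]'
python3 -m crank '[{"xyz":[-1.8,-3.2,0],"delta_rot":[0,0,0]},{"xyz":[-3.6,-6.4,0],"delta_rot":[0,0,0]},{"xyz":[-5.4,-9.5,0],"delta_rot":[0,0,0]},{"xyz":[-7.2,-12.7,0],"delta_rot":[0,0,0]},{"xyz":[-8.4,-14.9,0],"delta_rot":[0,0,0]}]'
python3 -m crank '[{"xyz":[0,0,0],"delta_rot":[0,0,0]},{"xyz":[0,0,0],"delta_rot":[0,0,0]},{"xyz":[0,0,0],"delta_rot":[0,0,0]},{"xyz":[0,0,0],"delta_rot":[0,0,0]},{"xyz":[0,0,0],"delta_rot":[0,0,0]}]'
python3 - <<'E'
from h import *
p,r,s=tool(); print(p,s['width'],s['qpos'],r.as_matrix().round(4).tolist()); q=R.from_matrix([[-.919,.393,0],[.393,.919,0],[0,0,-1]])
print(goal([.538,-.3335,p[2]]), 'rot to vertical', np.degrees(r.inv().apply(np.cross(r.apply([0,0,1]),[0,0,-1]))))
E
```

```text
time: 14.3
eef_pos: [0.4971, 0.0567, 0.194]
tool_rot: [0.648, 3.074, 0.002]
force: [0.5, 0.4, 0.5]
width: 0.238
time: 14.72
eef_pos: [0.5107, -0.1045, 0.1936]
tool_rot: [-0.64, -3.076, -0.0]
force: [0.2, -0.2, -0.7]
width: 0.239
time: 15.13
eef_pos: [0.5277, -0.2776, 0.1932]
tool_rot: [-0.647, -3.074, 0.004]
force: [0.4, -0.8, -1.8]
width: 0.245
time: 15.55
eef_pos: [0.5291, -0.2714, 0.194]
tool_rot: [-0.637, -3.076, -0.004]
force: [-0.7, 0.3, -0.9]
width: 0.243
[ 0.52912054 -0.27137403  0.19404612] 0.24280447791221105 [ 0.42626878  0.58939678  0.01908249  1.66511971 -0.01642011  0.887974
  1.61496296] [[-0.9178, 0.3971, 0.0002], [0.3971, 0.9178, 0.0022], [0.0007, 0.0022, -1.0]]
[-3.28184962 -5.34921297 -0.01374729] rot to vertical [ 1.23513412e-01 -3.86855440e-02  2.56656133e-21]
```

```bash
python3 -m crank '[{"xyz":[-1,-1.7,0],"delta_rot":[0,0,0]},{"xyz":[-2.2,-3.6,0],"delta_rot":[0,0,0]},{"xyz":[-3.3,-5.35,0],"delta_rot":[0,0,0]},{"xyz":[-3.3,-5.35,0],"delta_rot":[0,0,0]},{"xyz":[-3.3,-5.35,0],"delta_rot":[0,0,0]}]'
python3 - <<'E'
from h import *
for n,f,c,ra in [('top','top0.png',(395,208.3),(17,17)),('scene','scene0.png',(397,180),(20,18))]:
    i=eyes.camera_info(n); im=cv2.imread('pics/'+f).astype(int); b,g,rr=im[...,0],im[...,1],im[...,2]; yy,xx=np.mgrid[:400,:640]
    m=((xx-c[0])/ra[0])**2+((yy-c[1])/ra[1])**2<1
    m&=(rr>205)&(g>190)&(b>150)
    k,l,st,ce=cv2.connectedComponentsWithStats(m.astype(np.uint8)); j=1+st[1:,4].argmax()
    h=cv2.convexHull(np.argwhere(l==j)[:,::-1].astype(np.int32)); P=np.array([onz(i,*q,.018)[:2] for q in h[:,0]]).astype(np.float32)
    print(n,st[j],cv2.minEnclosingCircle(P),cv2.fitEllipse(P), (P.max(0)+P.min(0))/2)
p,r,s=tool();print(p)
E
```

```text
time: 15.97
eef_pos: [0.5374, -0.3361, 0.1939]
tool_rot: [-0.643, -3.075, -0.002]
force: [0.3, 1.1, -0.2]
width: 0.24
top [381 195  29  28 324] ((0.5386109948158264, -0.33379268646240234), 0.04247467964887619) ((0.5385932922363281, -0.3338572382926941), (0.08354268223047256, 0.08426278084516525), 77.16132354736328) [ 0.5382484 -0.3331707]
scene [381 167  34  25 353] ((0.5373420119285583, -0.3325381875038147), 0.04344819486141205) ((0.5372021794319153, -0.33224424719810486), (0.08339209109544754, 0.08612748980522156), 52.14589309692383) [ 0.53752077 -0.33169252]
[ 0.53740392 -0.336125    0.19391919]
```

```bash
python3 -m crank '[{"xyz":[0,0,1],"delta_rot":[0,0,0]},{"xyz":[0,0,3],"delta_rot":[0,0,0]},{"xyz":[0,0,6],"delta_rot":[0,0,0]},{"xyz":[0,0,9],"delta_rot":[0,0,0]},{"xyz":[0,0,10],"delta_rot":[0,0,0]}]'
python3 -m crank '[{"xyz":[0,0,0],"delta_rot":[0,0,0]},{"xyz":[0,0,0],"delta_rot":[0,0,0]},{"xyz":[0,0,0.5],"delta_rot":[0,0,0]},{"xyz":[0,0,1],"delta_rot":[0,0,0]},{"xyz":[0,0,1]  ,"delta_rot":[0,0,0]}]'
python3 - <<'E'
from h import *
p,r,s=tool(); print(p,goal([.538,-.333,.06]),s['force'])
b,i=snap('scene','s7.png'); w,iw=snap('wrist')
z=lambda im,x,y,n:cv2.resize(im[y:y+n,x:x+n],(400,400),interpolation=cv2.INTER_CUBIC)
cv2.imwrite('pics/c7.png',np.hstack([z(b,325,100,150),cv2.resize(w[100:400,170:470],(400,400))])[:,:,::-1])
E
```

```text
time: 16.38
eef_pos: [0.5354, -0.3315, 0.0893]
tool_rot: [-0.636, -3.068, -0.009]
force: [-0.7, -0.1, -0.8]
width: 0.239
time: 16.8
eef_pos: [0.5379, -0.3356, 0.0845]
tool_rot: [0.641, 3.075, 0.002]
force: [-0.3, -0.1, -1.3]
width: 0.242
[ 0.53786165 -0.3356379   0.08447528] [0.09432975 0.2440692  2.44779523] [-0.27881747 -0.1290759  -1.28145031]
```

View pics/c7.png

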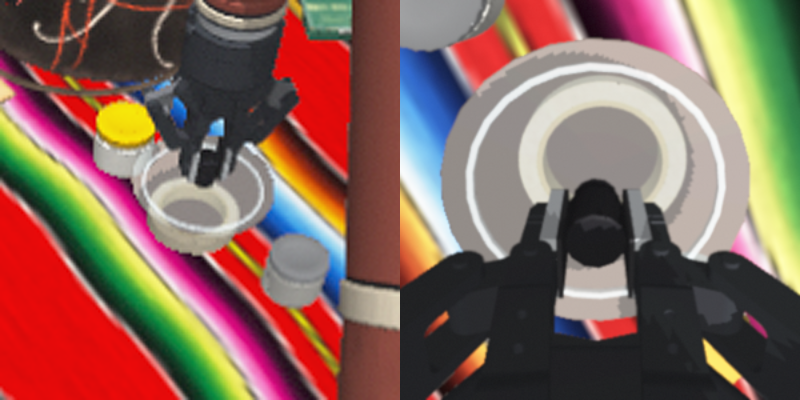

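The lid is level and over the tape, clear of both jars. I'll take out the 2.5 mm offset and lower.

```bash
python3 -m crank '[{"xyz":[0.1,0.25,0.3],"delta_rot":[0.1,0,0]},{"xyz":[0.1,0.25,0.9],"delta_rot":[0.1,0,0]},{"xyz":[0.1,0.25,1.6],"delta_rot":[0.1,0,0]},{"xyz":[0.1,0.25,2.2],"delta_rot":[0.1,0,0]},{"xyz":[0.1,0.25,2.4],"delta_rot":[0.1,0,0]}]'
python3 -m crank '[{"xyz":[0,0,0.1],"delta_rot":[0,0,0]},{"xyz":[0,0,0.2],"delta_rot":[0,0,0]},{"xyz":[0,0,0.3],"delta_rot":[0,0,0]},{"xyz":[0,0,0.3],"delta_rot":[0,0,0]},{"xyz":[0,0,0.3],"delta_rot":[0,0,0]}]'
python3 - <<'E'
from h import *
p,r,s=tool(); print(goal([.538,-.333,.055]))
E
```

```text
time: 17.32
eef_pos: [0.537, -0.3324, 0.0585]
tool_rot: [-0.641, -3.073, -0.001]
force: [-0.8, 0.3, 0.3]
width: 0.242
time: 17.73
eef_pos: [0.5379, -0.333, 0.0573]
tool_rot: [0.642, 3.075, -0.001]
force: [-0.5, 0.8, -0.7]
width: 0.246
[-0.00709606  0.00637812  0.23257297]
```

```bash
python3 -m crank '[{"xyz":[0,0,0.05],"delta_rot":[0,0,0]},{"xyz":[0,0,0.1],"delta_rot":[0,0,0]},{"xyz":[0,0,0.15],"delta_rot":[0,0,0]},{"xyz":[0,0,0.2],"delta_rot":[0,0,0]},{"xyz":[0,0,0.2],"delta_rot":[0,0,0]}]'
```

```text
time: 18.15
eef_pos: [0.5378, -0.333, 0.0554]
tool_rot: [-0.642, -3.075, 0.001]
force: [0.3, 0.0, 0.2]
width: 0.245
```

```bash
python3 -m crank '[{"xyz":[0,0,0.05],"delta_rot":[0,0,0]},{"xyz":[0,0,0.1],"delta_rot":[0,0,0]},{"xyz":[0,0,0.12],"delta_rot":[0,0,0]},{"xyz":[0,0,0.12],"delta_rot":[0,0,0]},{"xyz":[0,0,0.12],"delta_rot":[0,0,0]}]'
```

```text
time: 18.57
eef_pos: [0.5378, -0.333, 0.0553]
tool_rot: [0.642, 3.075, -0.001]
force: [-2.0, 0.5, 8.1]
width: 0.241
```

Contact is at TCP z = 0.0553, right where expected. I'll unload, release and rise.

```bash
python3 -m crank '[{"xyz":[0,0,-0.08],"delta_rot":[0,0,0]},{"xyz":[0,0,-0.08],"delta_rot":[0,0,0]},{"xyz":[0,0,-0.08],"delta_rot":[0,0,0]},{"xyz":[0,0,-0.08],"delta_rot":[0,0,0]},{"xyz":[0,0,-0.08],"delta_rot":[0,0,0]}]' 0.5
python3 -m crank '[{"xyz":[0,0,0],"delta_rot":[0,0,0]},{"xyz":[0,0,-1],"delta_rot":[0,0,0]},{"xyz":[0,0,-3],"delta_rot":[0,0,0]},{"xyz":[0,0,-6],"delta_rot":[0,0,0]},{"xyz":[0,0,-9],"delta_rot":[0,0,0]}]'
python3 -m crank '[{"xyz":[-3,-1,-3],"delta_rot":[0,0,0]},{"xyz":[-5,-1,-6],"delta_rot":[0,0,0]},{"xyz":[-8,-1,-8],"delta_rot":[0,0,0]},{"xyz":[-10,-1,-8],"delta_rot":[0,0,0]},{"xyz":[-10,-1,-8],"delta_rot":[0,0,0]}]'
cat > chk.py <<'E'
from h import *
p,r,s=tool(); print(p,s['width'],s['force'])
b,ib=snap('scene','s8.png'); a,ia=snap('top','t8.png'); w,iw=snap('wrist','w8.png')
a0=cv2.imread('pics/top0.png')[:,:,::-1]; b0=cv2.imread('pics/scene0.png')[:,:,::-1]
for n,im,im0,i,P in [('top',a,a0,ia,None),('scene',b,b0,ib,None)]:
    V=im.max(2); S=V.astype(int)-im.min(2); yy,xx=np.mgrid[:400,:640]
    c=proj(i,[.538,-.333,.046]); m=((V<65)&(np.hypot(xx-c[0],yy-c[1])<14)).astype(np.uint8)
    k,l,st,ce=cv2.connectedComponentsWithStats(m)
    if k>1: j=1+st[1:,4].argmax(); print(n,'lid knob',st[j],ce[j],'pred',c.round(1),onz(i,*ce[j],.047).round(4))
    # cans & jars: template match of the original patches
    for nm,q,z in [('red',(.538,-.075),.073),('brown',(.661,.112),.061),('gold',(.639,-.325),.05),('silver',(.433,-.365),.044)]:
        u,v=proj(i,[*q,z]).astype(int); t=np.ascontiguousarray(im0[v-9:v+10,u-9:u+10]); reg=np.ascontiguousarray(im[v-17:v+18,u-17:u+18])
        res=cv2.matchTemplate(reg,t,cv2.TM_CCOEFF_NORMED); _,mx,_,loc=cv2.minMaxLoc(res); print(n,nm,round(mx,3),loc[0]-8,loc[1]-8)
E
python3 chk.py
```

```text
time: 18.98
eef_pos: [0.5378, -0.3328, 0.0545]
tool_rot: [-0.641, -3.075, 0.0]
force: [0.2, -0.8, 0.1]
width: 0.499
time: 19.4
eef_pos: [0.5373, -0.3326, 0.1456]
tool_rot: [-0.641, -3.074, -0.0]
force: [0.7, -0.0, 0.5]
width: 0.499
time: 19.82
eef_pos: [0.6293, -0.3829, 0.227]
tool_rot: [0.638, 3.069, -0.003]
force: [-0.7, 0.4, -1.0]
width: 0.503
[ 0.62928198 -0.38288925  0.22696537] 0.5029566330253465 [-0.7385347   0.38521984 -1.02468358]
top lid knob [390 206   2   2   2] [390.5 206.5] pred [396.6 206.8] [ 0.5386 -0.3155  0.047 ]
top red 0.999 0 0
top brown 1.0 0 0
top gold 1.0 0 0
top silver 0.267 -1 2
scene lid knob [395 165   9  14  98] [399.05102041 171.58163265] pred [398.8 170.3] [ 0.5334 -0.3303  0.047 ]
scene red 0.999 0 0
scene brown 1.0 0 0
scene gold 1.0 0 0
scene silver 0.68 -1 0
```

```bash
python3 -m crank '[{"xyz":[0,4,-1],"delta_rot":[0,0,0]},{"xyz":[0,8,-2],"delta_rot":[0,0,0]},{"xyz":[0,12,-3],"delta_rot":[0,0,0]},{"xyz":[0,16,-4],"delta_rot":[0,0,0]},{"xyz":[0,20,-5],"delta_rot":[0,0,0]}]'
python3 -m crank '[{"xyz":[0,4,0],"delta_rot":[0,0,0]},{"xyz":[0,8,0],"delta_rot":[0,0,0]},{"xyz":[0,12,0],"delta_rot":[0,0,0]},{"xyz":[0,16,0],"delta_rot":[0,0,0]},{"xyz":[0,20,0],"delta_rot":[0,0,0]}]'
python3 -m crank '[{"xyz":[0,4,0],"delta_rot":[0,0,0]},{"xyz":[0,8,0],"delta_rot":[0,0,0]},{"xyz":[0,12,0],"delta_rot":[0,0,0]},{"xyz":[0,12,0],"delta_rot":[0,0,0]},{"xyz":[0,12,0],"delta_rot":[0,0,0]}]'
python3 chk.py
python3 - <<'E'
from h import *
# circle of lid: white step ring radius 55 -> bright pixels; and lip location, ball blobs
for n,f in [('top','t8.png'),('scene','s8.png')]:
    i=eyes.camera_info(n); im=cv2.imread('pics/'+f); im0=cv2.imread('pics/'+f[0].replace('t','top').replace('s','scene')+'0.png')
    D=cv2.absdiff(im,im0).max(2); yy,xx=np.mgrid[:400,:640]; c=proj(i,[.538,-.333,.024])
    m=((D>14)&(np.hypot(xx-c[0],yy-c[1])<40)).astype(np.uint8); m=cv2.morphologyEx(m,cv2.MORPH_OPEN,np.ones((2,2)))
    k,l,st,ce=cv2.connectedComponentsWithStats(m); j=1+st[1:,4].argmax(); h=cv2.convexHull(np.argwhere(l==j)[:,::-1].astype(np.int32))
    P=np.array([onz(i,*q,.024)[:2] for q in h[:,0]]).astype(np.float32); print(n,'lid',st[j],cv2.minEnclosingCircle(P),cv2.fitEllipse(P))
    h=cv2.cvtColor(im,cv2.COLOR_BGR2HSV).astype(int); m=((h[...,0]>20)&(h[...,0]<33)&(h[...,1]>150)&(h[...,2]>150)); c=proj(i,[.48,.066,.02]); m&=np.hypot(xx-c[0],yy-c[1])<14
    k,l,st,ce=cv2.connectedComponentsWithStats(m.astype(np.uint8)); j=1+st[1:,4].argmax(); print('lip',st[j],ce[j],onz(i,*ce[j],.018).round(4))
E
```

```text
time: 20.38
eef_pos: [0.7045, -0.197, 0.2751]
tool_rot: [-0.642, -3.073, 0.001]
force: [0.5, -0.6, -0.6]
width: 0.497
time: 20.8
eef_pos: [0.7847, -0.0139, 0.2747]
tool_rot: [-0.642, -3.073, 0.002]
force: [0.9, -0.3, -0.8]
width: 0.501
time: 21.22
eef_pos: [0.8325, 0.0988, 0.2708]
tool_rot: [-0.632, -3.071, 0.001]
force: [0.2, -1.6, -0.2]
width: 0.5
[0.83249129 0.09876567 0.27082274] 0.5004039360422161 [ 0.21069346 -1.60068727 -0.23977063]
top lid knob [394 203   8   9  53] [397.28301887 207.16981132] pred [396.6 206.8] [ 0.5367 -0.3347  0.047 ]
top red 0.852 0 0
top brown 0.999 0 0
top gold 0.999 0 0
top silver 0.999 0 0
scene lid knob [395 165   9  14  96] [399.08333333 171.52083333] pred [398.8 170.3] [ 0.5336 -0.3305  0.047 ]
scene red 0.227 -1 -6
scene brown 1.0 0 0
scene gold 1.0 0 0
scene silver 1.0 0 0
top lid [ 375  187   45   46 1608] ((0.5340229272842407, -0.33748751878738403), 0.06712938845157623) ((0.5344492793083191, -0.3377523720264435), (0.1312519907951355, 0.13303549587726593), 72.82378387451172)
lip [252 226  13  10  53] [258.05660377 230.35849057] [0.474  0.0639 0.018 ]
scene lid [ 373  159   53   40 1651] ((0.533473789691925, -0.3338248133659363), 0.06716866046190262) ((0.532863438129425, -0.3343067467212677), (0.12940342724323273, 0.13416606187820435), 47.08274459838867)
lip [250 263  20  11 125] [259.152 266.896] [0.4729 0.0661 0.018 ]
```

Run:
```python
from h import *
it,isc=eyes.camera_info('top'),eyes.camera_info('scene')
o1,d1=ray(it,397.28,207.17); o2,d2=ray(isc,399.08,171.52); s=np.linalg.lstsq(np.c_[d1,-d2],o2-o1,rcond=None)[0]; print('knob tri',(o1+d1*s[0]).round(4),(o2+d2*s[1]).round(4))
a=cv2.imread('pics/s6.png',0); b=cv2.imread('pics/s8.png',0)  # ball area near (256,255)
c=(slice(243,265),slice(238,276)); print('ball area diff s6-s8: mean',cv2.absdiff(a,b)[c].mean(), 'max',cv2.absdiff(a,b)[c].max()); print(b[c][::2,::2])
```

```text
knob tri [ 0.5379 -0.3359  0.0401] [ 0.5385 -0.3353  0.0401]
ball area diff s6-s8: mean 39.510765550239235 max 160
[[ 65  68  66  68  68  68  68  67  69  69  66  68  65  66  68  70  66  69
   65]
 [ 65  69  67  67  67  67  67  65  65  68  65  68  68  67  66  68  68  68
   67]
 [ 65  66  66  68  67  68  67  66  67  69  67  68  68  65  67  65  67  68
   68]
 [ 67  67  66  66  66  68  67  63  67  67 160 156  71  68  65  67  66  66
   66]
 [ 65  64  69  68  66  66  68  65  66 119 239 230 129  67  66  72 171 150
   69]
 [111  69  65  66 120  85  67  69  65 127 229 222 122  61  68 187 241 223
  241]
 [247 159  68 215 232 191  67  68  67  67 172 147  50 191 187 187 238 247
  247]
 [247 247 246 233 234 193 177 224 166 176 236 214 158 239 238 242 247 247
  224]
 [121 238 247 247 247 237 241 234 195 206 239 235 243 247 247 247 242 162
  136]
 [ 62  51 119 230 247 247 247 247 247 247 247 247 247 247 244 167 134  88
  115]
 [ 66  52  39  62 120 164 242 245 245 243 244 237 225 215 156  90  76  77
   77]]
```

```bash
python3 -c "
from h import *
print(tool()[2]['time'],order.job_done())"
```

```text
the job is handed in; nothing more can be done
21.3667 None
```

The job is done and handed in at about 21.4 s of the 67 s allowed.

- **Brush:** I drew it straight out from under the dish and left it on the table to the left, clear of the dish.
- **Dish:** I pressed the lid down at the lip side, following the dish as it tipped. It bottomed out on its bevel at 25 N, I held it lightly for over a second, and it stayed tipped when let go. All six balls were then visible at the lip.
- **Lid:** I lifted it off by the knob along its tilted axis, levelled it and set it knob up on the tape. It touched down at the height expected for a flat seat.

**Last checks**
- **Lid position:** triangulating the knob put it 2–3 mm from the tape's centre. A cruder outline of the disc read 4–6 mm off, probably because its shadow was included.
- **Cans and jars:** all four matched the starting pictures with no shift in both views. The red can was only confirmed just after the lid was placed; in the final pictures the arm partly hid it.
- **Balls:** they still showed as a cluster at the lip after the lid came off. I did not count all six individually in the last picture, and comparing it with the earlier one proved nothing, because in that one the lid was still held over the dish.

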